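# Make up the spare outlet on the airbrush manifold

### The arm

A 6-joint arm with a two-finger parallel gripper is mounted at the origin on the work surface. World frame = base frame: x ahead of the robot, y to its left, z up, the work surface at z = 0. Lengths are in m, angles in rad, forces in N, time in s.
With the tool pointing down it reaches from about 0.3 to 0.775 m from the base axis. Payload 14.6 kg.
Tool frame: the origin (TCP) lies midway between the tips of the shut fingers; the grasp point (between the pads) lies 19 mm behind it; z points along the fingers, y is the line along which they close (so a half turn about z gives the same grasp; the last joint's range is limited). The gripper opens to 94 mm and grips with 3 to 60 N. Pads are 16 mm wide; open, the fingers measure 119 mm over their backs; the gripper's body (75 mm by 177 mm) begins 78 mm behind the grasp point.
Start: joints at [1.228, 0.3, 1.521, -0, 1.321, -0.067], TCP at [0.15, 0.529, 0.205] pointing down, gripper open.
Joint ranges: [-3.03, 3.03], [-0.79, 2.21], [0.23, 2.52], [-1.04, 4.18], [0, 3.07], [-2.55, 2.55]. Speed limits (rad/s): [2.22, 2.22, 2.57, 3.14, 3.14, 3.14].

### API

Orientations are given as [roll, pitch, yaw] about the fixed x, y, z axes, in that order (R = Rz(yaw) Ry(pitch) Rx(roll)).
In Python, from station import telemetry, optics, ctrl gives the robot as it stands.
- The arm moves only by the tool carry_out, never from a script. Its argument "plan" is a list that holds one entry, the list of rows, each a list of 7 numbers: the shift along the tool's x, y, z in mm, then the turn, a rotation vector about the tool's x, y, z in rad, then the finger opening in mm, from 0 to 94. A call has 1 to 20 rows; each row shifts and turns the commanded pose from where the row before left it, along the tool's axes as they then stand; what a row does not reach is not made up. A row lasts 1/12 s, in which the tool goes at most 41.7 mm and 7.16 degrees, less where a joint would pass 70% of its speed; a pose out of reach is approached as far as the arm can. A call with a gripper value outside its range is refused whole. The fingers move at their own pace and stop on an object; "squeeze" is the grip in N (left out, the last holds). Time passes only in rows, so rows that do not move let the fingers close. It gives the time, the measured TCP pose, the force, the opening and the grip force at its end, in the units of the state.
- telemetry.get_obs(): the state, without advancing time (a new reading comes with each control period).
- optics.camera(name): name is "scene" or "top" or "wrist"; returns a dict with "pixels" (420x560x3 uint8, red, green, blue), "intrinsics" (3x3 intrinsics, pixels), "dist_coeffs" ([k1, k2, p1, p2, k3] as OpenCV has them; the pictures are not rectified), "origin" and "rotation" of the camera in the world. Camera axes: x right, y down, z forward; pixel columns grow to the right and rows downward; lengths in m; the calibration is good to about 2 mm. A picture is of the moment at which its call begins. There is no depth.
- ctrl.hand_in(): hands the job in; it is judged then, once.
The state is a dict: "time_s": time; "qpos": joint angles; "joint_vel": joint speeds; "tau": joint torques, N m; "ee_pos": TCP position; "eef_rot": TCP orientation; "force": force on the tool from outside, world axes, zero at the start; "moment": the same for the moment, N m; "grip_width": finger opening in m; "grip_force": force on a finger pad.
Only numpy, scipy, OpenCV 4.12 (cv2) and the standard library are available. Lean on these libraries where they do the work, as an engineer would, in place of code of your own. Each camera call takes 0.05 s, during which the arm holds its last target. There are 200 camera calls.

### The job

The brass compression nut on the air manifold is only loosely started: run it down clockwise with the fingers until it is finger-tight, then put the larger ring spanner over it and give it one quarter turn more with the spanner. Use no brute force on the soft brass, lift the spanner off again and lay it flat on the green cutting mat, and leave the other things on the desk where they are.

Things in the scene. Friction and masses are not known exactly. Their poses are not given: they have to be found in the camera images.
- nut_mid (a point): Centre of the brass hexagon nut, half-way up: 38 mm across flats, 44 over corners, 24 mm tall (top 5 mm a round cone, 38 down to 31 mm). Frame turns with the nut: z up, flats face 0, 60, 120.. degrees from x. Tightens clockwise from above; stays where left. Started loosely: an unknown 25 to 70 degrees short of finger-tight. An 18 mm copper tube stub stands out of its top.
- tube_top (a point): Top of the copper tube stub, 15 mm above the nut's top. Past finger-tight it sinks, only 1.8 mm a turn: too little to measure by, so count the nut's own turning. The nut runs freely (0.1 N m) until finger-tight; there its resistance steps up to 0.9 N m, also the torque of the extra turn. A finger grip of 20 N stalls there; a hard grip would turn it on.
- fitting: Aluminium manifold block fixed to the desk, 85 (x) by 150 (y) by 28 mm tall; origin at the centre of its underside, z up, yaw varies. In the middle of its top stands a round brass fitting, 48 mm diameter, its top 52 mm above the desk; above that the nut, centre 68 mm above the desk. Two 35 mm tall paint pots stand about 105 mm from the nut on its +x side.
- ring_mid (a point): Centre of the hole of the larger steel ring spanner, half-way up. Closed hexagon ring: 40 mm across flats inside, 53 outside, 16 tall; x points along the handle, square to an inside flat; z up. Weighs 0.28 kg. Fits the nut six ways round with about 6 degrees of play each way; turned back beyond the play it loosens the nut. Fully down it rests on the round fitting, this point 60 mm above the desk.
- handle_mid (a point): Point on the same spanner's handle, 85 mm from the ring's centre along x, near (8 mm beyond) its centre of mass, level with the ring's centre. The handle is a straight steel bar 14 mm wide, 12 mm thick, ending 185 mm from the ring's centre in a round end 22 mm across. Lying on the mat the point is 11 mm above the desk and the bar's underside 5 mm.
- mat: Green cutting mat, fixed, 270 mm (x) by 340 mm (y), 3 mm thick, origin at the centre of its underside. Two spanners (75 mm either side of its middle line, which is which varies) and a black brush pen along its middle lie on it.
- paint_pot_a: White plastic paint pot, 36 mm diameter, 35 mm tall, origin under its centre; leave it.
- paint_pot_b: Glass paint pot with a black cap, 36 mm diameter, 35 mm tall, origin under its centre; leave it.
- brush_pen: Black brush pen lying on the mat along its x, 12 mm diameter, 130 mm long; leave it.
- small_spanner: The smaller spanner, which does not fit (26 mm inside flats, 150 mm long), on the mat. Origin under the centre of its ring, x along its handle; leave it.
- spanner: Body of the larger spanner: origin under the centre of its ring, on the underside, axes as at its ring's centre.
- nut: Body of the nut: the same point and axes as its centre.
- washer_top (a point): Top of the thin steel washer sleeve, 27 mm diameter, in the nut's mouth around the tube, about 3 mm above the nut's top. It sinks with the nut until finger-tight, only 1.8 mm a turn: too little to measure by.
There are look-alikes about, which are no part of the job. Leave any red or turquoise look-alike of the spanner alone.

How it is judged:
By the outcome, as a careful person would: the job done as asked, in the order asked, and still so for the second after the job is handed in, with the robot touching nothing.
It also fails if it takes over 72 s, if anything falls off the work surface, if the arm or the gripper's body presses on something with over 40 N, if the wrist force passes 120 N, or if a joint passes its speed limit or range.

## Working session

There is one attempt and no reset: what is moved stays moved. The work goes in short steps, Python scripts to look and compute and a tool call to move; the robot and the scene stay as the last step left them, time stands still between calls to the robot, and variables do not carry over. Pictures are saved under pics/ and viewed, at most 12 in all, crops included, and the job is handed in when it is done.

Besides the shell and the picture viewer there is one more tool, called after "Request:" as name(argument=value, ...), one argument or row to a line, values as JSON. carry_out: Moves the arm, as the interface text tells. Its arguments: {"type":"object","properties":{"plan":{"type":"array","items":{"type":"array","items":{"type":"array","items":{"type":"number"}}}},"squeeze":{"type":"number"}},"required":["plan"]}

```bash
mkdir -p pics; cat > h.py <<'E'
import numpy as np, cv2
from station import telemetry, optics, ctrl
def snap(name,f):
    c=optics.camera(name); cv2.imwrite(f'pics/{f}.png',c['pixels'][:,:,::-1]); 
    np.savez(f'pics/{f}.npz',**{k:np.array(v) for k,v in c.items()}); return c
def load(f): return dict(np.load(f'pics/{f}.npz'))
def pix2w(c,uv,z):
    p=cv2.undistortPoints(np.array(uv,float).reshape(-1,1,2),c['intrinsics'],c['dist_coeffs']).reshape(-1,2)
    d=np.c_[p,np.ones(len(p))]@np.array(c['rotation']).T; o=np.array(c['origin'])
    return o+d*((np.broadcast_to(z,len(p))-o[2])/d[:,2])[:,None]
def w2pix(c,P):
    R=np.array(c['rotation']).T; t=-R@np.array(c['origin'])
    return cv2.projectPoints(np.array(P,float).reshape(-1,1,3),cv2.Rodrigues(R)[0],t,c['intrinsics'],c['dist_coeffs'])[0].reshape(-1,2)
def crop(f,u0,v0,u1,v1,out,s):
    im=cv2.imread(f'pics/{f}.png')[v0:v1,u0:u1]; cv2.imwrite(f'pics/{out}.png',cv2.resize(im,None,fx=s,fy=s,interpolation=cv2.INTER_CUBIC))
E
python3 - <<'E'
from h import *
c=snap('top','t0'); d=snap('scene','s0')
for k in (c,d): print(k['intrinsics'],k['origin'],k['rotation'],k['dist_coeffs'])
print(telemetry.get_obs())
a=cv2.imread('pics/t0.png')
cv2.imwrite('pics/t0b.png',cv2.resize(a,(800,600),interpolation=cv2.INTER_CUBIC))
E
```

```text
[[396.33566691   0.         282.77925479]
 [  0.         396.33566691 207.51576796]
 [  0.           0.           1.        ]] [0.4080686  0.02887704 1.020903  ] [-3.10668569e+00  2.48131781e-04 -1.57842642e+00] [-0.08561262  0.          0.          0.          0.        ]
[[525.16525844   0.         284.02694182]
 [  0.         525.16525844 214.33811539]
 [  0.           0.           1.        ]] [1.07801401 0.57849631 0.80141566] [-2.28092276 -0.01011853  2.30842894] [0.03802799 0.         0.         0.         0.        ]
{'time_s': 0.1, 'qpos': array([ 1.22841389e+00,  3.00394851e-01,  1.52151895e+00, -2.05916814e-05,
        1.32068485e+00, -6.65860214e-02]), 'joint_vel': array([-1.66464974e-03, -2.18280788e-03, -1.19042693e-03,  1.04581913e-03,
        1.59029989e-03,  5.59907162e-05]), 'tau': array([ 9.74011527e-04, -5.32633138e+01, -3.53299284e+01,  7.10514723e-02,
        2.33949046e-02, -2.48246309e-06]), 'ee_pos': array([0.14969488, 0.52899547, 0.20495443]), 'eef_rot': array([-3.14058755e+00, -4.70347733e-05,  2.86580132e+00]), 'force': array([0.1132168 , 0.63225395, 0.73905197]), 'moment': array([-0.01470371, -0.05017456, -0.01655767]), 'grip_force': 0.0, 'grip_width': 0.09416606618125561}
```

View pics/t0b.png

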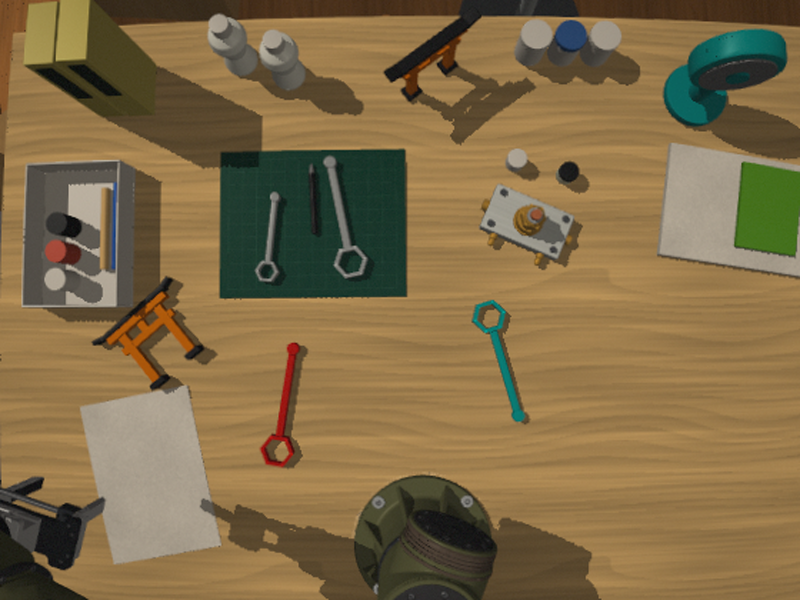

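View pics/s0.png

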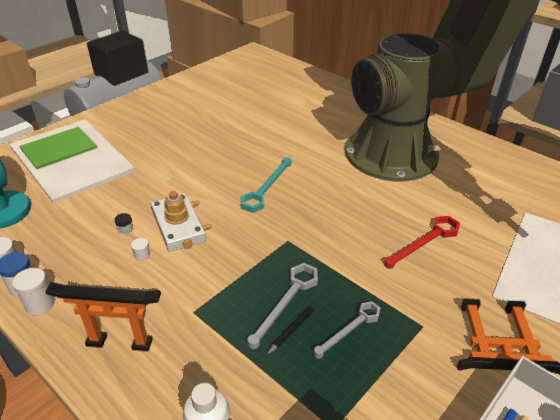

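The top view (800 px wide) shows the large grey spanner on the mat, ring at about (350,262) and handle end at (330,161). The small one has its ring at (266,270), the red one is at (277,450) and the turquoise one at (490,317). The nut on the manifold is at (529,219). Only the grey spanner with the larger ring, on the mat, fits the description. I'll confirm it in an enlarged crop.

```bash
python3 - <<'E'
s=open('h.py').read()
s=s.replace("    np.savez(","    c['rotation']=Rot.from_euler('xyz',c['rotation']).as_matrix()\n    np.savez(").replace("import numpy as np, cv2","import numpy as np, cv2\nfrom scipy.spatial.transform import Rotation as Rot")
open('h.py','w').write(s)
E
python3 - <<'E'
from h import *
c=snap('top','t1');d=snap('scene','s1')
cl=lambda f,u,v,w,h,s:cv2.resize(cv2.imread(f'pics/{f}.png')[v:v+h,u:u+w],None,fx=s,fy=s,interpolation=cv2.INTER_CUBIC)
A=cl('t1',330,95,80,100,5)   # nut/block/pots top -> 400x500
B=cl('t1',220,100,80,100,5)  # spanner
cv2.imwrite('pics/c1.png',np.hstack([A,B]))
C=cl('s1',100,180,110,90,4.5); D=cl('s1',240,255,90,90,4.5)[:405,:300]
cv2.imwrite('pics/c2.png',np.hstack([C,D]))
print(w2pix(c,[[.4,0,0]]))
E
```

```text
[[294.11931161 224.40377973]]
```

View pics/c1.png

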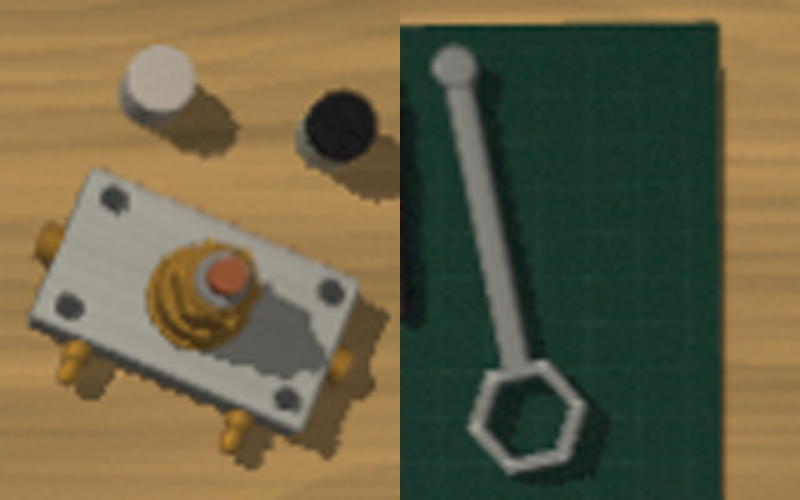

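View pics/c2.png

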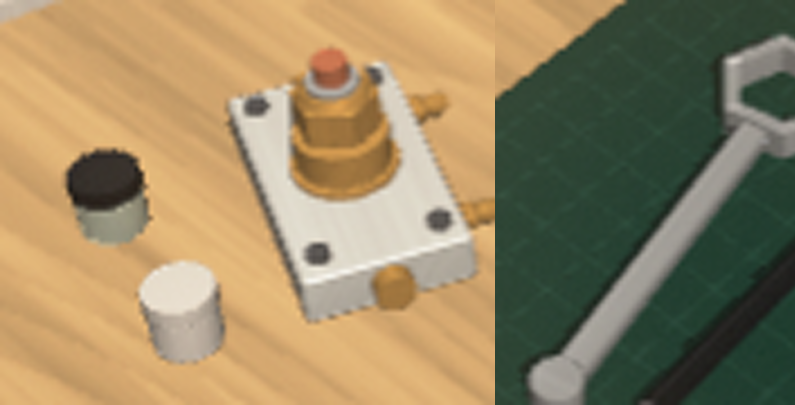

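Crop c1 confirms the grey spanner on the mat: ring centre (527,417) and handle end (454,66). The tube top is at (228,275) and the block corners at (97,170), (358,283), (303,430) and (32,320). In c2 the tube top is at (330,55), and the nut has a flat facing almost toward the scene camera.

```bash
python3 - <<'E'
from h import *
c=load('t1');d=load('s1')
A=lambda p:(np.array(p)+.5)/5-.5+[330,95]
B=lambda p:(np.array(p)-[400,0]+.5)/5-.5+[220,100]
C=lambda p:(np.array(p)+.5)/4.5-.5+[100,180]
D=lambda p:(np.array(p)-[495,0]+.5)/4.5-.5+[240,255]
print('tube top T/S',pix2w(c,[A([228,275])],.095),pix2w(d,[C([330,55])],.095))
k=pix2w(c,[A(p) for p in [(97,170),(358,283),(303,430),(32,320)]],.028);print('block',k,k.mean(0),np.degrees(np.arctan2(*(k[0]-k[1])[[1,0]])))
ring=pix2w(c,[B([527,417])],.019)[0];end=pix2w(c,[B([454,66])],.017)[0]
print('ring',ring,'end',end,np.linalg.norm(ring-end),np.degrees(np.arctan2(*(end-ring)[[1,0]])))
ks=pix2w(d,[C(p) for p in [(232,100),(382,65),(475,238),(310,287)]],.028);print('blockS',ks,ks.mean(0))
print('endS',pix2w(d,[D([557,377])],.017))
print('pots',pix2w(c,[A([161,80]),A([342,125])],.035))
s=telemetry.get_obs();print(s['ee_pos'],Rot.from_euler('xyz',s['eef_rot']).as_matrix())
E
```

```text
tube top T/S [[ 0.57578664 -0.19075915  0.095     ]] [[ 0.57339277 -0.19467982  0.095     ]]
block [[ 0.64195326 -0.14081014  0.028     ]
 [ 0.58376233 -0.27342492  0.028     ]
 [ 0.50879546 -0.24339569  0.028     ]
 [ 0.5652888  -0.10644991  0.028     ]] [ 0.57494996 -0.19102017  0.028     ] 66.30829050719343
ring [0.50604193 0.12425746 0.019     ] end [0.68797306 0.16175049 0.017     ] 0.18576507573616077 11.644698442334908
blockS [[ 0.58314109 -0.27507619  0.028     ]
 [ 0.51241164 -0.24160069  0.028     ]
 [ 0.56792369 -0.10519236  0.028     ]
 [ 0.64283552 -0.13609491  0.028     ]] [ 0.57657798 -0.18949104  0.028     ]
endS [[0.68733975 0.15996121 0.017     ]]
pots [[ 0.68655372 -0.17313106  0.035     ]
 [ 0.6635498  -0.26530023  0.035     ]]
[0.14972588 0.52908463 0.20511734] [[-9.62209730e-01  2.72309353e-01 -2.25691540e-04]
 [ 2.72309442e-01  9.62209532e-01 -6.19564063e-04]
 [ 4.84494618e-05 -6.57608508e-04 -9.99999783e-01]]
```

Request:
carry_out(
  plan=[
    [[-28,-26.5,0,0,0,0,94],[-28,-26.5,0,0,0,0,94],[-28,-26.5,0,0,0,0,94],[-28,-26.5,0,0,0,0,94],[-28,-26.5,0,0,0,0,94],[-28,-26.5,0,0,0,0,94],[-28,-26.5,0,0,0,0,94],[-28,-26.5,0,0,0,0,94],[-28,-26.5,0,0,0,0,94],[-28,-26.5,0,0,0,0,94],[-28,-26.5,0,0,0,0,94],[-28,-26.5,0,0,0,0,94],[-28,-26.5,0,0,0,0,94],[-28,-26.5,0,0,0,0,94],[-28,-26.5,0,0,0,0,94],[-28,-26.5,0,0,0,0,94],[-28,-26.5,0,0,0,0,94],[-28,-26.5,0,0,0,0,94],[-20,-20,0,0,0,0,94],[0,0,0,0,0,0,94]],
  ],
  squeeze=20,
)

```text
time_s: 1.87
ee_pos: [0.5199, -0.0956, 0.2047]
eef_rot: [-3.141, -0.001, 2.862]
force: [-0.5, 0.8, -0.2]
grip_width: 0.0937
grip_force: 0.0
```

```bash
python3 - <<'E'
from h import *
c=snap('wrist','w0'); s=telemetry.get_obs(); print(s['time_s'],s['ee_pos'],s['eef_rot'],s['qpos'],c['origin'])
print(w2pix(c,[[.5755,-.191,.08],[.5755,-.191,.095],[.5755+.019,-.191,.08]]))
cv2.imwrite('pics/w0b.png',cv2.resize(cv2.imread('pics/w0.png'),(800,600),interpolation=cv2.INTER_CUBIC))
E
```

```text
1.9167 [ 0.51898424 -0.09358896  0.20466854] [-3.14148009e+00 -1.17933991e-03  2.86290773e+00] [-2.47833156e-01  2.50835428e-01  1.58530472e+00 -7.88702507e-05
  1.30663476e+00 -1.53992399e+00] [ 0.457186   -0.07738416  0.38466101]
[[208.05929284 281.23758258]
 [204.58700563 288.05106776]
 [214.22284629 297.73964373]]
```

View pics/w0b.png

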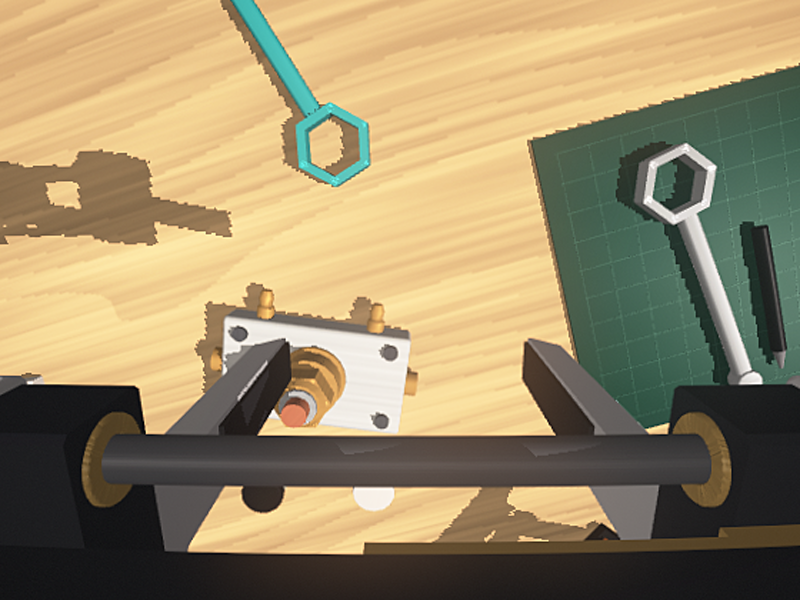

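Request:
carry_out(
  plan=[
    [[-33,-16,12,0,0,0,94],[-33,-16,12,0,0,0,94],[-33,-16,12,0,0,0,94],[-33,-16,12,0,0,0,94],[-33,-16,12,0,0,0,94],[0,0,0,0,0,0,94],[0,0,0,0,0,0,94]],
  ],
)

```text
time_s: 2.5
ee_pos: [0.6554, -0.2133, 0.1426]
eef_rot: [3.141, -0.004, 2.865]
force: [0.7, 0.0, 0.4]
grip_width: 0.0941
grip_force: 0.0
```

```bash
cat >> h.py <<'E'
def rect(f,x,y,z,half,n=560):
    "vertical-down metric view of plane z: image up=+x, left=+y, for pictures f"
    c=load(f); g=np.linspace(half,-half,n)
    X,Y=np.meshgrid(x+g,y+g,indexing='ij'); p=w2pix(c,np.stack([X,Y,0*X+z],-1).reshape(-1,3)).astype(np.float32).reshape(n,n,2)
    return cv2.remap(cv2.imread(f'pics/{f}.png'),p,None,cv2.INTER_CUBIC)
E
python3 - <<'E'
from h import *
c=snap('wrist','w1'); s=telemetry.get_obs(); print(s['time_s'],s['ee_pos'],s['eef_rot'],s['qpos'],c['origin'])
im=rect('w1',.5755,-.191,.075,.035); cv2.imwrite('pics/r1.png',im)
E
```

```text
2.55 [ 0.65533902 -0.2127179   0.14469193] [ 3.14130521e+00 -1.54057337e-03  2.86614012e+00] [-3.67065755e-01  6.64011244e-01  1.13233061e+00  1.49017376e-04
  1.34681121e+00 -1.66244254e+00] [ 0.59317031 -0.1956651   0.32286927]
```

View pics/r1.png

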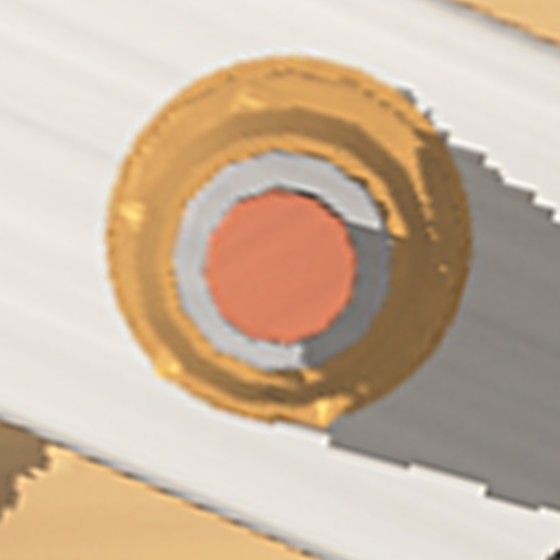

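The rectified wrist view shows the nut's corner highlights at (248,100), (132,213), (165,368) and (325,405). That puts the corners at about 14° mod 60, so the flat normals are at about 44° and 104°. The tube top is at (280,267).

Request:
carry_out(
  plan=[
    [[27,0,0,0,0,0,94],[27,0,0,0,0,0.105,94],[27,0,0,0,0,0,94],[0,0,0,0,0,0.105,94],[0,0,0,0,0,0.105,94],[0,0,10,0,0,0.105,94],[0,0,20,0,0,0.105,94],[0,0,20,0,0,0,94],[0,0,20,0,0,0,80],[0,0,14,0,0,0,60],[0,0,4,0,0,0,50],[0,0,0,0,0,0,50],[0,0,0,0,0,0,50]],
  ],
)

```text
time_s: 3.63
ee_pos: [0.579, -0.1884, 0.0593]
eef_rot: [3.141, 0.002, 2.341]
force: [0.9, 0.7, 0.7]
grip_width: 0.0643
grip_force: 0.0
```

```bash
python3 - <<'E'
from h import *
s=telemetry.get_obs(); print(s)
E
```

```text
{'time_s': 3.6333, 'qpos': array([-3.74806965e-01,  5.77437462e-01,  1.48336842e+00,  5.52531414e-05,
        1.07862195e+00, -1.14548638e+00]), 'joint_vel': array([-0.00568706, -0.00029995, -0.01277917, -0.0017949 ,  0.00031547,
        0.00052111]), 'tau': array([ 1.01450344e-01, -6.27819800e+01, -3.01545095e+01,  1.69612089e-02,
        1.17323236e-02,  6.56661126e-03]), 'ee_pos': array([ 0.57895405, -0.18841809,  0.05929155]), 'eef_rot': array([3.14065503e+00, 1.95184583e-03, 2.34144877e+00]), 'force': array([0.93774458, 0.74817595, 0.73058879]), 'moment': array([-0.00350507,  0.04187021,  0.01938915]), 'grip_force': 0.0, 'grip_width': 0.06425325091125235}
```

Request:
carry_out(
  plan=[
    [[-1,-3.5,2.5,0,0,0,45],[0,0,0,0,0,0,38],[0,0,0,0,0,0,34],[0,0,0,0,0,0,30],[0,0,0,0,0,0,30],[0,0,0,0,0,0,30],[0,0,0,0,0,0,30],[0,0,0,0,0,0,30]],
  ],
  squeeze=20,
)

```text
time_s: 4.3
ee_pos: [0.5772, -0.1919, 0.0554]
eef_rot: [3.141, 0.001, 2.341]
force: [3.7, 5.0, 5.0]
grip_width: 0.0381
grip_force: 20.0
```

```bash
cat > st.py <<'E'
from h import *
s=telemetry.get_obs(); np.set_printoptions(precision=4,suppress=True)
for k in ('time_s','ee_pos','force','moment','grip_width','grip_force'): print(k,s[k])
print('yaw',np.degrees(s['eef_rot'][2]),'q1,q6',s['qpos'][[0,5]],'tau6',s['tau'][5])
E
python3 st.py
```

```text
time_s 4.3
ee_pos [ 0.5772 -0.1919  0.0554]
force [3.7228 5.0051 4.9699]
moment [ 0.7219 -0.6362 -0.1064]
grip_width 0.038074393949038964
grip_force 19.952673408711235
yaw 134.1215128487802 q1,q6 [-0.3813 -1.1516] tau6 -0.10134698823094368
```

Request:
carry_out(
  plan=[
    [[0,0.7,0,0,0,0.05,30],[0,0,0,0,0,0.0873,30],[0,0,0,0,0,0.0873,30],[0,0,0,0,0,0.0873,30],[0,0,0,0,0,0.05,30],[0,0,0,0,0,0,30]],
  ],
)

```text
time_s: 4.8
ee_pos: [0.5771, -0.1919, 0.0554]
eef_rot: [-3.141, 0.001, 1.975]
force: [-1.4, 0.9, 7.3]
grip_width: 0.0377
grip_force: 20.0
```

```bash
python3 st.py
```

```text
time_s 4.8
ee_pos [ 0.5771 -0.1919  0.0554]
force [-1.3899  0.9348  7.333 ]
moment [ 0.0802  0.3539 -0.0833]
grip_width 0.03773224301225931
grip_force 19.95175524910337
yaw 113.18432582839702 q1,q6 [-0.381  -0.7852] tau6 1.1916104704141617
```

Request:
carry_out(
  plan=[
    [[0,0,0,0,0,0.0436,30],[0,0,0,0,0,0.0436,30],[0,0,0,0,0,0.0436,30],[0,0,0,0,0,0.0436,30],[0,0,0,0,0,0,30]],
  ],
)

```text
time_s: 5.22
ee_pos: [0.577, -0.192, 0.0554]
eef_rot: [-3.141, 0.001, 1.802]
force: [-2.7, 0.8, 7.2]
grip_width: 0.0381
grip_force: 20.0
```

```bash
python3 st.py
```

```text
time_s 5.2167
ee_pos [ 0.577  -0.192   0.0554]
force [-2.6555  0.811   7.2418]
moment [-0.0464  0.5665 -0.1281]
grip_width 0.03805197590542368
grip_force 19.95218385019143
yaw 103.2308007680535 q1,q6 [-0.3811 -0.6115] tau6 0.8926026709377766
```

Request:
carry_out(
  plan=[
    [[0,0,0,0,0,0.0436,30],[0,0,0,0,0,0.0436,30],[0,0,0,0,0,0.0436,30],[0,0,0,0,0,0.0436,30],[0,0,0,0,0,0,30]],
  ],
)

```text
time_s: 5.63
ee_pos: [0.5769, -0.192, 0.0554]
eef_rot: [-3.141, 0.001, 1.627]
force: [-3.1, 0.4, 8.4]
grip_width: 0.0378
grip_force: 20.0
```

```bash
python3 st.py
```

```text
time_s 5.6333
ee_pos [ 0.5769 -0.192   0.0554]
force [-3.0652  0.3968  8.3748]
moment [ 0.0008  0.7502 -0.1203]
grip_width 0.03779321938935839
grip_force 19.952033854506226
yaw 93.23549745970698 q1,q6 [-0.3811 -0.4371] tau6 0.893196277320385
```

Request:
carry_out(
  plan=[
    [[0,0,0,0,0,0.0436,30],[0,0,0,0,0,0.0436,30],[0,0,0,0,0,0.0436,30],[0,0,0,0,0,0,30]],
  ],
)

```text
time_s: 5.97
ee_pos: [0.5768, -0.192, 0.0554]
eef_rot: [-3.141, 0.001, 1.497]
force: [-4.2, 1.0, 8.0]
grip_width: 0.038
grip_force: 20.0
```

```bash
python3 st.py
```

```text
time_s 5.9667
ee_pos [ 0.5768 -0.192   0.0554]
force [-4.2427  1.0149  8.0268]
moment [ 0.0249  0.8834 -0.1061]
grip_width 0.03801094368492504
grip_force 19.952031958782754
yaw 85.74446837359092 q1,q6 [-0.3812 -0.3064] tau6 0.8926197700202465
```

Request:
carry_out(
  plan=[
    [[0,0,0,0,0,0.0436,30],[0,0,0,0,0,0.0436,30],[0,0,0,0,0,0.0436,30],[0,0,0,0,0,0,30]],
  ],
)

```text
time_s: 6.3
ee_pos: [0.5767, -0.192, 0.0554]
eef_rot: [-3.14, 0.001, 1.366]
force: [-5.0, 0.1, 9.3]
grip_width: 0.0378
grip_force: 20.0
```

```bash
python3 st.py
```

```text
time_s 6.3
ee_pos [ 0.5767 -0.192   0.0554]
force [-5.0061  0.0532  9.267 ]
moment [ 0.003   1.0064 -0.0614]
grip_width 0.03779846268827211
grip_force 19.951912433089092
yaw 78.25047898634054 q1,q6 [-0.3811 -0.1755] tau6 0.893083680421114
```

Request:
carry_out(
  plan=[
    [[0,-0.5,0,0,0,0.0436,30],[0,0,0,0,0,0.0436,30],[0,0,0,0,0,0.0436,30],[0,0,0,0,0,0,30]],
  ],
)

```text
time_s: 6.63
ee_pos: [0.5766, -0.1919, 0.0554]
eef_rot: [-3.142, 0.001, 1.235]
force: [-3.1, 0.3, 6.4]
grip_width: 0.038
grip_force: 20.0
```

```bash
python3 st.py
```

```text
time_s 6.6333
ee_pos [ 0.5766 -0.1919  0.0554]
force [-3.146   0.3322  6.4179]
moment [-0.0485  0.4901 -0.0808]
grip_width 0.03798271568469824
grip_force 19.95220154121853
yaw 70.75466585537491 q1,q6 [-0.3812 -0.0449] tau6 0.8907394297420979
```

Request:
carry_out(
  plan=[
    [[0,0,0,0,0,0.0436,30],[0,0,0,0,0,0.0436,30],[0,0,0,0,0,0.0436,30],[0,0,0,0,0,0,30]],
  ],
)

```text
time_s: 6.97
ee_pos: [0.5765, -0.1919, 0.0553]
eef_rot: [-3.141, 0.001, 1.105]
force: [-1.8, 0.2, 5.5]
grip_width: 0.0377
grip_force: 20.2
```

```bash
python3 st.py
```

```text
time_s 6.9667
ee_pos [ 0.5765 -0.1919  0.0553]
force [-1.8082  0.1688  5.5271]
moment [-0.0851  0.4452  0.4844]
grip_width 0.03774284357165819
grip_force 20.24887933587876
yaw 63.305782659646155 q1,q6 [-0.3811  0.0854] tau6 1.4821729436516762
```

Request:
carry_out(
  plan=[
    [[0,0,0,0,0,0.0349,30],[0,0,0,0,0,0,30]],
  ],
)

```text
time_s: 7.13
ee_pos: [0.5766, -0.1919, 0.0553]
eef_rot: [-3.142, 0.001, 1.071]
force: [-1.3, -1.1, 6.1]
grip_width: 0.0387
grip_force: 20.6
```

```bash
python3 st.py
```

```text
time_s 7.1333
ee_pos [ 0.5766 -0.1919  0.0553]
force [-1.2981 -1.0538  6.1088]
moment [-0.0767  0.3921  0.5648]
grip_width 0.03867454024131777
grip_force 20.58630442013964
yaw 61.361006388241556 q1,q6 [-0.3811  0.1194] tau6 1.2358788773417473
```

Request:
carry_out(
  plan=[
    [[0,0,0,0,0,0.0349,30],[0,0,0,0,0,0,30]],
  ],
)

```text
time_s: 7.3
ee_pos: [0.5765, -0.1918, 0.0552]
eef_rot: [-3.142, 0.001, 1.036]
force: [-1.5, 0.6, 5.2]
grip_width: 0.0392
grip_force: 20.8
```

```bash
python3 st.py
```

```text
time_s 7.3
ee_pos [ 0.5765 -0.1918  0.0552]
force [-1.4641  0.5757  5.2316]
moment [0.0427 0.3886 0.5349]
grip_width 0.039244759653608935
grip_force 20.843375455588102
yaw 59.35940721336747 q1,q6 [-0.381   0.1543] tau6 1.1769982427358627
```

The resistance stepped up and the opening grew, so the nut is stalled finger-tight at about 70° of turning, with its flats at about 34° mod 60. I'll open, lift and go to look at the spanner.

Request:
carry_out(
  plan=[
    [[0,0,0,0,0,0,94],[0,0,0,0,0,0,94],[0,0,0,0,0,0,94],[0,0,0,0,0,0,94],[0,0,-8,0,0,0,94],[0,0,-20,0,0,0,94],[0,0,-28,0,0,0.104,94],[0,0,-28,0,0,0.104,94],[0,0,-28,0,0,0.104,94],[0,0,-10,0,0,0.104,94],[0,0,0,0,0,0.104,94],[0,0,0,0,0,0.104,94],[0,0,0,0,0,0.104,94],[0,0,0,0,0,0.104,94]],
  ],
)

```text
time_s: 8.47
ee_pos: [0.5767, -0.1915, 0.1776]
eef_rot: [3.141, -0.0, 0.2]
force: [0.6, -0.6, 0.2]
grip_width: 0.0938
grip_force: 0.0
```

Request:
carry_out(
  plan=[
    [[-8.3,-32.5,0,0,0,0,94],[-8.3,-32.5,0,0,0,0,94],[-8.3,-32.5,0,0,0,0,94],[-8.3,-32.5,0,0,0,0,94],[-8.3,-32.5,0,0,0,0,94],[-8.3,-32.5,0,0,0,0,94],[-8.3,-32.5,0,0,0,0,94],[-8.3,-32.5,0,0,0,0,94],[-8.3,-32.5,0,0,0,0,94],[-8.3,-32.5,0,0,0,0,94],[0,0,0,0,0,0,94],[0,0,0,0,0,0,94]],
  ],
)

```text
time_s: 9.47
ee_pos: [0.429, 0.1108, 0.1777]
eef_rot: [3.141, -0.001, 0.208]
force: [1.1, -0.8, -0.4]
grip_width: 0.094
grip_force: 0.0
```

```bash
python3 - <<'E'
from h import *
c=snap('wrist','w2'); snap('top','t2'); print(c['origin'])
a=cv2.resize(rect('w2',.585,.14,.018,.11,600),None,fx=1,fy=1)[:,100:500]
b=rect('t2',.5765,-.192,.08,.03,400)
cv2.imwrite('pics/r2.png',a); cv2.imwrite('pics/r2b.png',b)
E
python3 st.py
```

```text
[0.49598132 0.12428637 0.3576685 ]
time_s 9.5667
ee_pos [0.4297 0.1094 0.1773]
force [-0.6343 -0.2742 -1.0023]
moment [-0.0506  0.1482 -0.028 ]
grip_width 0.09407700189389201
grip_force 0.0
yaw 11.753176996482509 q1,q6 [0.1668 1.5326] tau6 0.04065406392328441
```

View pics/r2.png

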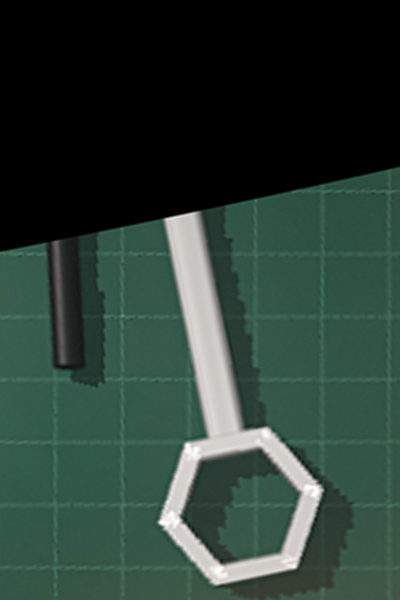

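The rectified wrist view shows the large grey ring centred at (242,506) with its handle running up to (183,215), at an angle of about 11°. I'll turn the hand half round so that the wrist camera sees the ring and nut while fitting.

Request:
carry_out(
  plan=[
    [[33,0.8,0,0,0,0,94],[33,0.8,0,0,0,0,94],[33,0.8,0,0,0,0,94],[33,0.8,0,0,0,0,94],[32,0.8,0,0,0,0,94],[0,0,0,0,0,-0.12,94],[0,0,0,0,0,-0.12,94],[0,0,0,0,0,-0.12,94],[0,0,0,0,0,-0.12,94],[0,0,0,0,0,-0.12,94],[0,0,0,0,0,-0.12,94],[0,0,0,0,0,-0.12,94],[0,0,0,0,0,-0.12,94],[0,0,0,0,0,-0.12,94],[0,0,0,0,0,-0.12,94],[0,0,0,0,0,-0.12,94],[0,0,0,0,0,-0.12,94],[0,0,0,0,0,-0.12,94]],
  ],
)

```text
time_s: 11.07
ee_pos: [0.5913, 0.1377, 0.1768]
eef_rot: [-3.141, 0.0, 1.769]
force: [-0.3, -0.4, 0.8]
grip_width: 0.0941
grip_force: 0.0
```

Request:
carry_out(
  plan=[
    [[0,0,0,0,0,-0.12,60],[0,0,0,0,0,-0.12,60],[0,0,0,0,0,-0.12,60],[0,0,0,0,0,-0.12,60],[0,0,0,0,0,-0.12,60],[0,0,0,0,0,-0.12,60],[0,0,0,0,0,-0.12,60],[0,0,0,0,0,-0.12,60],[0,0,0,0,0,-0.12,60],[0,0,0,0,0,-0.12,60],[0,0,0,0,0,-0.12,60],[0,0,0,0,0,-0.12,60],[0,0,0,0,0,-0.12,60],[0,0,0,0,0,0,60],[0,0,0,0,0,0,60]],
  ],
)

```text
time_s: 12.32
ee_pos: [0.5911, 0.1382, 0.1768]
eef_rot: [-3.142, -0.0, -2.963]
force: [0.7, 0.1, -0.3]
grip_width: 0.06
grip_force: 0.0
```

```bash
python3 - <<'E'
from h import *
c=snap('wrist','w3')
a=rect('w3',.55,.135,.018,.08,500); cv2.imwrite('pics/r3.png',a)
E
python3 st.py
```

```text
time_s 12.3667
ee_pos [0.591  0.1384 0.1768]
force [-0.338   0.7303  0.2835]
moment [ 0.0047 -0.0255  0.0401]
grip_width 0.06009304282989414
grip_force 0.0
yaw -169.802567968373 q1,q6 [ 0.1698 -1.579 ] tau6 -0.312334131449461
```

View pics/r3.png

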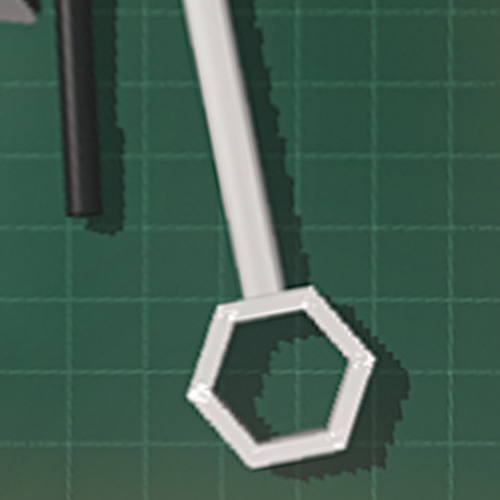

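The ring centre is at (282,375), consistent with the earlier view, and the handle is at 10.9°. The pen lies about 48 mm to the side, so I'll descend with a narrow opening.

Request:
carry_out(
  plan=[
    [[0,2.4,0,0,0,-0.012,34],[0,0,30,0,0,0,34],[0,0,30,0,0,0,34],[0,0,30,0,0,0,34],[0,0,25,0,0,0,34],[0,0,20,0,0,0,34],[0,0,15,0,0,0,34],[0,0,10,0,0,0,34],[0,0,6,0,0,0,34],[0,0,2.5,0,0,0,34],[0,0,0,0,0,0,34]],
  ],
)

```text
time_s: 13.28
ee_pos: [0.5904, 0.1417, 0.0086]
eef_rot: [3.142, 0.0, -2.947]
force: [-0.3, -0.4, 0.3]
grip_width: 0.0342
grip_force: 0.0
```

Request:
carry_out(
  plan=[
    [[0,0,0,0,0,0,20],[0,0,0,0,0,0,14],[0,0,0,0,0,0,10],[0,0,0,0,0,0,10],[0,0,0,0,0,0,10],[0,0,0,0,0,0,10]],
  ],
  squeeze=40,
)

```text
time_s: 13.78
ee_pos: [0.5906, 0.1418, 0.0091]
eef_rot: [3.142, 0.001, -2.946]
force: [-1.8, 0.9, 5.5]
grip_width: 0.0133
grip_force: 40.0
```

```bash
python3 st.py
```

```text
time_s 13.7833
ee_pos [0.5906 0.1418 0.0091]
force [-1.7632  0.9464  5.4639]
moment [0.0217 0.2192 0.0328]
grip_width 0.01332857266784787
grip_force 40.001381635665894
yaw -168.79880686754527 q1,q6 [ 0.1753 -1.591 ] tau6 0.0357375293970108
```

Request:
carry_out(
  plan=[
    [[0,0,0,0,0,0,24],[0,0,0,0,0,0,24],[0,0,2.5,0,0,0,24],[0,0,0,0,0,0,14],[0,0,0,0,0,0,10],[0,0,0,0,0,0,10],[0,0,0,0,0,0,10]],
  ],
)

```text
time_s: 14.37
ee_pos: [0.59, 0.1417, 0.0056]
eef_rot: [3.142, -0.001, -2.946]
force: [-0.3, 0.6, -2.5]
grip_width: 0.0137
grip_force: 40.0
```

```bash
python3 st.py
```

```text
time_s 14.3667
ee_pos [0.59   0.1417 0.0056]
force [-0.2587  0.5758 -2.5285]
moment [0.0323 0.0187 0.0482]
grip_width 0.013722464248701606
grip_force 39.997336864471436
yaw -168.79925155070265 q1,q6 [ 0.1753 -1.591 ] tau6 -0.0011351687862770632
```

Request:
carry_out(
  plan=[
    [[0,0,-10,0,0,0,10],[0,0,-20,0,0,0,10],[0,0,-30,0,0,0,10],[0,0,-30,0,0,0,10],[0,0,-30,0,0,0,10],[0,0,-10,0,0,0,10],[0.9,-16,0,0,0,0,10],[0.9,-31,0,0,0,0,10],[0.9,-31,0,0,0,0,10],[0.9,-31,0,0,0,0,10],[0.9,-31,0,0,0,0,10],[0.9,-31,0,0,0,0,10],[0.9,-31,0,0,0,0,10],[0.9,-31,0,0,0,0,10],[0.9,-31,0,0,0,0,10],[0.9,-31,0,0,0,0,10],[0.9,-31,0,0,0,0,10],[0.9,-31,0,0,0,0,10],[0,-18.8,0,0,0,0,10],[0,0,0,0,0,0,10]],
  ],
)

```text
time_s: 16.03
ee_pos: [0.6521, -0.2329, 0.1345]
eef_rot: [3.141, -0.001, -2.95]
force: [0.4, 0.4, -2.4]
grip_width: 0.0134
grip_force: 40.0
```

Request:
carry_out(
  plan=[
    [[0,0,0,0,0,0.0927,10],[0,0,0,0,0,0.0927,10],[0,0,0,0,0,0.0927,10],[0,0,0,0,0,0.0927,10],[0,0,0,0,0,0.0927,10],[0,0,0,0,0,0.0927,10],[0,0,0,0,0,0.0927,10],[0,0,0,0,0,0,10],[0,0,0,0,0,0,10]],
  ],
)

```text
time_s: 16.78
ee_pos: [0.6525, -0.2286, 0.1354]
eef_rot: [-3.142, -0.001, 2.691]
force: [-0.1, 0.5, -3.5]
grip_width: 0.0139
grip_force: 40.0
```

```bash
python3 st.py; python3 - <<'E'
from h import *
c=snap('wrist','w4'); print(c['origin'])
s=telemetry.get_obs(); zt=s['ee_pos'][2]+.0054+.008
a=rect('w4',.5765,-.192,zt,.04,400); b=rect('w4',.5765,-.192,.078,.04,400)
print('ringtop z',zt)
cv2.imwrite('pics/r4.png',np.hstack([a,b]))
E
```

```text
time_s 16.7833
ee_pos [ 0.6525 -0.2286  0.1354]
force [-0.1074  0.5404 -3.5158]
moment [-0.0627 -0.0203  0.0327]
grip_width 0.01389763006554438
grip_force 39.997676610946655
yaw 154.20569782500212 q1,q6 [-0.3899 -1.5105] tau6 0.7424560189247131
[ 0.59390319 -0.19984166  0.31536155]
ringtop z 0.14887048769209746
```

View pics/r4.png

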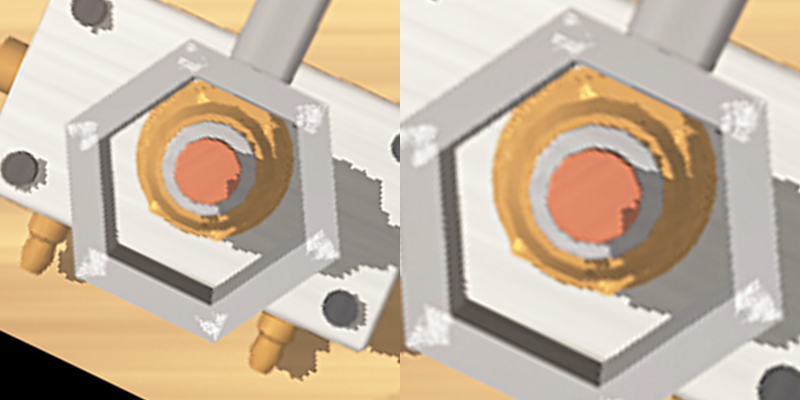

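The ring centre (202,190) and nut centre (about 197,190) differ by about 1 mm, and the corners line up within 1°. I'll lower in stages.

Request:
carry_out(
  plan=[
    [[0.5,1,10,0,0,0,10],[0,0,15,0,0,0,10],[0,0,15,0,0,0,10],[0,0,6,0,0,0,10],[0,0,4,0,0,0,10],[0,0,4,0,0,0,10],[0,0,4,0,0,0,10],[0,0,4,0,0,0,10],[0,0,2,0,0,0,10],[0,0,0,0,0,0,10]],
  ],
)

```text
time_s: 17.67
ee_pos: [0.6526, -0.2279, 0.0716]
eef_rot: [-3.142, -0.0, 2.688]
force: [-0.4, 0.7, -3.3]
grip_width: 0.0135
grip_force: 40.0
```

```bash
python3 st.py
```

```text
time_s 17.6667
ee_pos [ 0.6526 -0.2279  0.0716]
force [-0.3724  0.7411 -3.3263]
moment [-0.0227 -0.01   -0.0056]
grip_width 0.013549733623408161
grip_force 39.99738335609436
yaw 154.0246612945732 q1,q6 [-0.389  -1.5064] tau6 -0.003824163432000205
```

Request:
carry_out(
  plan=[
    [[0,0,4,0,0,0,10],[0,0,4,0,0,0,10],[0,0,4,0,0,0,10],[0,0,3,0,0,0,10],[0,0,0,0,0,0,10]],
  ],
)

```text
time_s: 18.08
ee_pos: [0.6523, -0.2278, 0.0559]
eef_rot: [-3.142, -0.001, 2.688]
force: [-0.4, 0.6, -3.8]
grip_width: 0.0132
grip_force: 40.0
```

```bash
python3 st.py
```

```text
time_s 18.0833
ee_pos [ 0.6523 -0.2278  0.0559]
force [-0.3952  0.6287 -3.8093]
moment [0.0328 0.0039 0.0471]
grip_width 0.01324786887171297
grip_force 39.9973726272583
yaw 154.02198608738215 q1,q6 [-0.389  -1.5064] tau6 -0.0004258097669662675
```

Request:
carry_out(
  plan=[
    [[0.05,-2.94,0,0,0,0.035,10],[0.05,-2.94,0,0,0,0.035,10],[0,0,0,0,0,0,10]],
  ],
)

```text
time_s: 18.33
ee_pos: [0.6496, -0.2333, 0.0568]
eef_rot: [3.142, -0.001, 2.616]
force: [-0.8, 1.1, -2.7]
grip_width: 0.0131
grip_force: 40.0
```

```bash
python3 st.py
```

```text
time_s 18.3333
ee_pos [ 0.6496 -0.2333  0.0568]
force [-0.7943  1.1119 -2.6575]
moment [0.1717 0.3131 0.0129]
grip_width 0.013108804275304631
grip_force 39.99786615371704
yaw 149.89959830898695 q1,q6 [-0.3979 -1.4434] tau6 0.6856962293386459
```

Request:
carry_out(
  plan=[
    [[0.02,-1.47,0,0,0,0.0175,10],[0,0,0,0,0,0,10]],
  ],
)

```text
time_s: 18.5
ee_pos: [0.6491, -0.2342, 0.0569]
eef_rot: [3.141, -0.0, 2.6]
force: [-1.1, 1.2, -4.2]
grip_width: 0.0138
grip_force: 40.0
```

```bash
python3 st.py
```

```text
time_s 18.5
ee_pos [ 0.6491 -0.2342  0.0569]
force [-1.144   1.1801 -4.1793]
moment [0.4103 0.2196 0.0532]
grip_width 0.013769081088912036
grip_force 40.001952052116394
yaw 148.99131826602618 q1,q6 [-0.3994 -1.4291] tau6 0.3264880087226629
```

Request:
carry_out(
  plan=[
    [[0.02,-1.47,0,0,0,0.0175,10],[0,0,0,0,0,0,10]],
  ],
)

```text
time_s: 18.67
ee_pos: [0.6484, -0.2352, 0.0569]
eef_rot: [3.141, -0.0, 2.583]
force: [-1.1, 4.8, -2.1]
grip_width: 0.0139
grip_force: 40.0
```

```bash
python3 st.py
```

```text
time_s 18.6667
ee_pos [ 0.6484 -0.2352  0.0569]
force [-1.0509  4.8068 -2.1322]
moment [0.8338 0.1296 0.1371]
grip_width 0.013879193146439709
grip_force 40.01567244529724
yaw 147.96824845040234 q1,q6 [-0.4013 -1.4133] tau6 0.36625164560973644
```

Request:
carry_out(
  plan=[
    [[0.02,-1.47,0,0,0,0.0175,10],[0,0,0,0,0,0,10]],
  ],
)

```text
time_s: 18.83
ee_pos: [0.6478, -0.2363, 0.0569]
eef_rot: [3.141, -0.0, 2.565]
force: [0.4, 5.3, -2.9]
grip_width: 0.0136
grip_force: 40.0
```

```bash
python3 st.py
```

```text
time_s 18.8333
ee_pos [ 0.6478 -0.2363  0.0569]
force [ 0.3695  5.2697 -2.8968]
moment [ 1.1334 -0.1005  0.2164]
grip_width 0.01363874121337955
grip_force 40.03781497478485
yaw 146.9768872596236 q1,q6 [-0.4032 -1.398 ] tau6 0.46944933012127876
```

Request:
carry_out(
  plan=[
    [[0.05,-2.94,0,0,0,0.035,10],[0,0,0,0,0,0,10]],
  ],
)

```text
time_s: 19.0
ee_pos: [0.6462, -0.2387, 0.0569]
eef_rot: [3.141, -0.0, 2.529]
force: [0.7, 6.8, -3.6]
grip_width: 0.0135
grip_force: 40.1
```

```bash
python3 st.py
```

```text
time_s 19.0
ee_pos [ 0.6462 -0.2387  0.0569]
force [ 0.7385  6.8486 -3.63  ]
moment [ 1.2259 -0.2411  0.2497]
grip_width 0.013454960960325831
grip_force 40.053507685661316
yaw 144.91859190738086 q1,q6 [-0.4074 -1.3663] tau6 0.7651631534099579
```

Request:
carry_out(
  plan=[
    [[0.05,-2.94,0,0,0,0.035,10],[0,0,0,0,0,0,10]],
  ],
)

```text
time_s: 19.17
ee_pos: [0.6445, -0.2411, 0.057]
eef_rot: [3.14, 0.0, 2.494]
force: [0.4, 6.9, -3.6]
grip_width: 0.0136
grip_force: 40.1
```

```bash
python3 st.py
```

```text
time_s 19.1667
ee_pos [ 0.6445 -0.2411  0.057 ]
force [ 0.3886  6.9459 -3.6002]
moment [ 1.2811 -0.3368  0.2307]
grip_width 0.01359056940378795
grip_force 40.05581974983215
yaw 142.91526687618264 q1,q6 [-0.4116 -1.3355] tau6 0.7732818648219109
```

Request:
carry_out(
  plan=[
    [[0.05,-2.94,0,0,0,0.035,10],[0,0,0,0,0,0,10]],
  ],
)

```text
time_s: 19.33
ee_pos: [0.6427, -0.2434, 0.057]
eef_rot: [3.14, 0.0, 2.459]
force: [1.9, 7.4, -4.0]
grip_width: 0.0135
grip_force: 40.1
```

```bash
python3 st.py
```

```text
time_s 19.3333
ee_pos [ 0.6427 -0.2434  0.057 ]
force [ 1.8853  7.3887 -4.0179]
moment [ 1.2361 -0.4379  0.2573]
grip_width 0.013507488844431202
grip_force 40.05752742290497
yaw 140.9123947601092 q1,q6 [-0.4157 -1.3047] tau6 0.7762129604816437
```

Request:
carry_out(
  plan=[
    [[0.36,-7.77,0,0,0,0.0926,10],[0.36,-7.77,0,0,0,0.0926,10],[0.36,-7.77,0,0,0,0.0926,10],[0.36,-7.77,0,0,0,0.0926,10],[0.36,-7.77,0,0,0,0.0926,10],[0.36,-7.77,0,0,0,0.0926,10],[0.36,-7.77,0,0,0,0.0926,10],[0,0,0,0,0,0,10]],
  ],
)

```text
time_s: 20.0
ee_pos: [0.5971, -0.2728, 0.0572]
eef_rot: [3.14, 0.0, 1.806]
force: [2.7, 3.0, -4.8]
grip_width: 0.0136
grip_force: 40.0
```

```bash
python3 st.py
```

```text
time_s 20.0
ee_pos [ 0.5971 -0.2728  0.0572]
force [ 2.6584  2.9514 -4.7531]
moment [ 0.5924 -0.6326  0.1842]
grip_width 0.013609761229704816
grip_force 40.01982808113098
yaw 103.50151170582711 q1,q6 [-0.4846 -0.7206] tau6 2.0181747525930405
```

Request:
carry_out(
  plan=[
    [[0.36,-7.77,0,0,0,0.0926,10],[0.36,-7.77,0,0,0,0.0926,10],[0.36,-7.77,0,0,0,0.0926,10],[0.36,-7.77,0,0,0,0.0926,10],[0.36,-7.77,0,0,0,0.0926,10],[0.36,-7.77,0,0,0,0.0926,10],[0.36,-7.77,0,0,0,0.0926,10],[0.2,-5.2,0,0,0,0.062,10],[0.05,-2.94,0,0,0,0.035,10],[0,0,0,0,0,0,10]],
  ],
)

```text
time_s: 20.83
ee_pos: [0.5372, -0.2654, 0.0576]
eef_rot: [3.138, 0.001, 1.065]
force: [5.2, -1.9, -6.2]
grip_width: 0.0131
grip_force: 40.1
```

```bash
python3 st.py
```

```text
time_s 20.8333
ee_pos [ 0.5372 -0.2654  0.0576]
force [ 5.2405 -1.9409 -6.1716]
moment [-0.5179 -0.7763  0.2397]
grip_width 0.013091686397839475
grip_force 40.069926381111145
yaw 61.03146466292288 q1,q6 [-0.5197 -0.0138] tau6 1.17440577596426
```

Request:
carry_out(
  plan=[
    [[0.05,-2.94,0,0,0,0.035,10],[0.05,-2.94,0,0,0,0.035,10],[0.02,-1.47,0,0,0,0.0175,10],[0,0,0,0,0,0,10]],
  ],
)

```text
time_s: 21.17
ee_pos: [0.5311, -0.2617, 0.0576]
eef_rot: [3.138, 0.0, 0.979]
force: [4.5, -2.9, -5.7]
grip_width: 0.0137
grip_force: 40.1
```

```bash
python3 st.py; python3 - <<'E'
from h import *
s=telemetry.get_obs(); c=snap('wrist','w5')
cv2.imwrite('pics/r5.png',rect('w5',.5765,-.192,.072,.04,500)); print(c['origin'])
E
```

```text
time_s 21.1667
ee_pos [ 0.5311 -0.2617  0.0576]
force [ 4.481  -2.9367 -5.716 ]
moment [-0.6639 -0.7714  0.2651]
grip_width 0.013696971790900486
grip_force 40.09567737579346
yaw 56.09322558793603 q1,q6 [-0.5194  0.0728] tau6 0.7694180309772491
[ 0.56959504 -0.20604997  0.23747081]
```

View pics/r5.png

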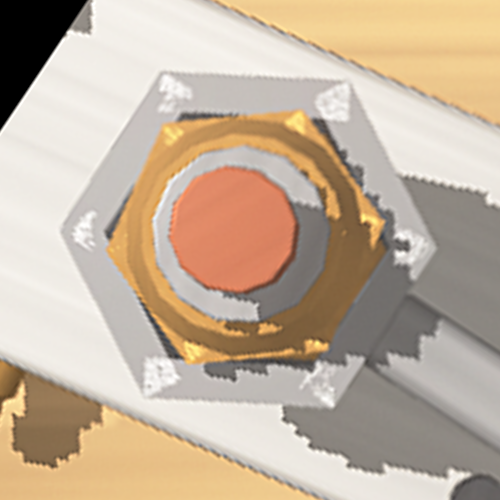

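The nut corners average 33.9° mod 60, so the flats are at 3.9° against 34° − 90° ≡ 4° expected: the quarter turn is done. The ring leads by about 6.8° of play. I'll back off within the play and lift.

Request:
carry_out(
  plan=[
    [[0.02,1.47,0,0,0,-0.0175,10],[0.05,2.94,0,0,0,-0.035,10],[0.05,2.94,0,0,0,-0.035,10],[0,0,0,0,0,0,10],[0,0,-3,0,0,0,10],[0,0,0,0,0,0,10]],
  ],
)

```text
time_s: 21.72
ee_pos: [0.5366, -0.2649, 0.0605]
eef_rot: [3.141, 0.0, 1.066]
force: [-1.1, -0.4, -2.9]
grip_width: 0.0132
grip_force: 40.0
```

```bash
python3 st.py
```

```text
time_s 21.7167
ee_pos [ 0.5366 -0.2649  0.0605]
force [-1.0857 -0.4006 -2.8748]
moment [-0.112   0.2704  0.0471]
grip_width 0.01323814662731591
grip_force 39.99851882457733
yaw 61.10068293306881 q1,q6 [-0.5196 -0.0151] tau6 0.01472768490202725
```

Request:
carry_out(
  plan=[
    [[0,0,-10,0,0,0,10],[0,0,-20,0,0,0,10],[0,0,-25,0,0,0,10],[0,0,-25,0,0,0,10],[0,0,-5,0,0,-0.06,10],[0,0,0,0,0,-0.12,10],[0,0,0,0,0,-0.12,10],[0,0,0,0,0,-0.12,10],[0,0,0,0,0,-0.12,10],[0,0,0,0,0,-0.12,10],[0,0,0,0,0,-0.12,10],[0,0,0,0,0,-0.12,10],[0,0,0,0,0,-0.12,10],[0,0,0,0,0,-0.12,10],[0,0,0,0,0,-0.12,10],[0,0,0,0,0,-0.12,10],[0,0,0,0,0,-0.12,10],[0,0,0,0,0,-0.12,10],[0,0,0,0,0,-0.12,10],[0,0,0,0,0,-0.12,10]],
  ],
)

```text
time_s: 23.38
ee_pos: [0.5366, -0.2646, 0.1459]
eef_rot: [-3.141, 0.001, 2.933]
force: [0.0, -0.7, -3.0]
grip_width: 0.0136
grip_force: 40.0
```

Request:
carry_out(
  plan=[
    [[0,0,0,0,0,-0.12,10],[0,0,0,0,0,-0.12,10],[0,0,0,0,0,-0.12,10],[0,0,0,0,0,-0.05,10],[-5,15,0,0,0,0,10],[-10.1,29.9,0,0,0,0,10],[-10.1,29.9,0,0,0,0,10],[-10.1,29.9,0,0,0,0,10],[-10.1,29.9,0,0,0,0,10],[-10.1,29.9,0,0,0,0,10],[-10.1,29.9,0,0,0,0,10],[-10.1,29.9,0,0,0,0,10],[-10.1,29.9,0,0,0,0,10],[-10.1,29.9,0,0,0,0,10],[-10.1,29.9,0,0,0,0,10],[-10.1,29.9,0,0,0,0,10],[-10.1,29.9,0,0,0,0,10],[-5,15,0,0,0,0,10],[0,0,0,0,0,0,10],[0,0,0,0,0,0,10]],
  ],
)

```text
time_s: 25.05
ee_pos: [0.5892, 0.1433, 0.1454]
eef_rot: [-3.142, 0.0, -2.946]
force: [0.9, -1.7, -3.1]
grip_width: 0.0135
grip_force: 40.0
```

```bash
python3 st.py
```

```text
time_s 25.05
ee_pos [0.5892 0.1433 0.1454]
force [ 0.8824 -1.6713 -3.0835]
moment [ 0.0022 -0.0243 -0.0114]
grip_width 0.013452928138226315
grip_force 39.997336864471436
yaw -168.76528719772506 q1,q6 [ 0.1782 -1.5887] tau6 0.2224190253764391
```

Request:
carry_out(
  plan=[
    [[0,-1.3,30,0,0,0,10],[0,0,30,0,0,0,10],[0,0,30,0,0,0,10],[0,0,20,0,0,0,10],[0,0,12,0,0,0,10],[0,0,8,0,0,0,10],[0,0,5,0,0,0,10],[0,0,2,0,0,0,10],[0,0,1.5,0,0,0,10],[0,0,0,0,0,0,10],[0,0,0,0,0,0,10]],
  ],
)

```text
time_s: 25.97
ee_pos: [0.5904, 0.141, 0.0073]
eef_rot: [-3.142, 0.001, -2.946]
force: [-0.2, -0.7, -1.9]
grip_width: 0.0136
grip_force: 40.0
```

```bash
python3 st.py
```

```text
time_s 25.9667
ee_pos [0.5904 0.141  0.0073]
force [-0.2412 -0.6646 -1.9482]
moment [ 0.058  -0.0219 -0.0072]
grip_width 0.013565253846422504
grip_force 39.99747276306152
yaw -168.79064505706685 q1,q6 [ 0.1741 -1.5923] tau6 0.0014819937132415362
```

Close to touching. I'll go 1 mm lower, release gently to 30 mm (clear of the pen), rise and check.

Request:
carry_out(
  plan=[
    [[0,0,1.2,0,0,0,10],[0,0,0,0,0,0,10],[0,0,0,0,0,0,16],[0,0,0,0,0,0,24],[0,0,0,0,0,0,30],[0,0,0,0,0,0,30],[0,0,0,0,0,0,30],[0,0,-10,0,0,0,30],[0,0,-25,0,0,0,30],[0,0,-35,0,0,0,30],[0,0,-35,0,0,0,30],[0,0,-35,0,0,0,30],[0,0,-35,0,0,0,30],[0,0,0,0,0,0,30],[0,0,0,0,0,0,30]],
  ],
)

```text
time_s: 27.22
ee_pos: [0.5906, 0.1411, 0.1829]
eef_rot: [-3.142, 0.004, -2.946]
force: [-0.4, -0.4, -0.8]
grip_width: 0.03
grip_force: 0.0
```

```bash
python3 st.py; python3 - <<'E'
from h import *
d=snap('scene','s6'); b=cv2.imread('pics/s6.png')[130:420,90:440]
cv2.imwrite('pics/r6.png',cv2.resize(b,None,fx=2,fy=2,interpolation=cv2.INTER_CUBIC))
E
```

```text
time_s 27.2167
ee_pos [0.5906 0.1411 0.1829]
force [-0.4014 -0.4488 -0.7918]
moment [ 0.0177 -0.0103 -0.0217]
grip_width 0.029995283764022412
grip_force 0.0
yaw -168.78506241637905 q1,q6 [ 0.1742 -1.5924] tau6 -0.00021440765067382017
```

View pics/r6.png

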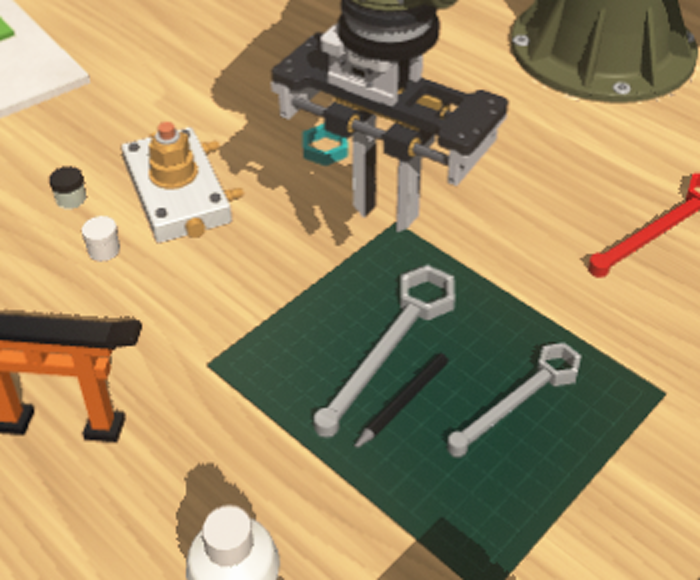

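The scene view shows the large spanner flat on the mat, ring (428,291) and end (327,421). The pen, small spanner and pots are undisturbed, and the nut is in place at (172,155).

```bash
python3 -c "from station import ctrl; print(ctrl.hand_in())"
```

```text
the job is handed in; nothing more can be done
None
```

The nut was run down to finger-tight (about 70°), tightened one quarter turn more with the larger spanner, the spanner is back flat on the mat, nothing else looked disturbed in the last picture, and the job is handed in at about 27 s.

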